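# Set out the brass hand bells in order of size

### The arm

A 6-joint arm with a two-finger parallel gripper is mounted at the origin on the work surface. World frame = base frame: x ahead of the robot, y to its left, z up, the work surface at z = 0. Lengths are in m, angles in degrees, forces in N, time in s.
With the tool pointing down it reaches from about 0.3 to 0.75 m from the base axis. Payload 8.5 kg.
Tool frame: the origin (TCP) lies midway between the tips of the shut fingers; the grasp point (between the pads) lies 19 mm behind it; z points along the fingers, y is the direction in which the jaws open and shut (so a half turn about z gives the same grasp; the last joint's range is limited). The gripper opens to 85 mm and grips with 20 to 120 N. Pads are 22 mm wide; open, the fingers measure 114 mm over their backs; the gripper's body (76 mm by 85 mm) begins 54 mm behind the grasp point. The pads swing forward as they close: fully open they stand 13 mm farther back than shut.
Start: joints at [56.763, 21.807, 74.336, -0, 83.858, -12.336], TCP at [0.196, 0.514, 0.231] pointing down, gripper open.
Joint ranges: [-178.18, 178.18], [-50.72, 133.34], [12.68, 142.11], [-81.47, 261.47], [9.98, 163.14], [-165.26, 165.26]. Speed limits (degrees/s): [136.94, 136.94, 180, 180, 180, 180].

### API

Orientations are given as a 3x3 rotation matrix whose columns are the frame's x, y, z axes.
In Python, from rig import status, eyes, env gives the robot as it stands. The module is installed in compiled form; this text tells all that it offers.
- The arm moves only by the tool play_rows, never from a script. Its argument "targets" is text: rows parted by semicolons, each of 5 numbers parted by spaces: the shift along the tool's x, y, z in m, then the turn about the tool's z in rad, then the closure, from 0 (fully open) to 1 (shut). A call has 1 to 5 rows; each row is the pose to reach, as a shift and turn from the pose commanded when the call began, along the tool's axes at that moment; what a row does not reach only later rows make up. A row lasts 1/10 s, in which the tool goes at most 50 mm and 8.59 degrees, less where a joint would pass 70% of its speed; a pose out of reach is approached as far as the arm can. A call with a gripper value outside its range is refused whole. The fingers move at their own pace and stop on an object; "force" is the grip in N (left out, the last holds). Time passes only in rows, so rows that repeat a pose let the fingers close. It gives the time, the measured TCP pose, the force and the opening at its end, in the units of the state.
- status.observe(): the state, without advancing time (a new reading comes with each control period).
- eyes.get_image(name): name is "side" or "top"; returns a dict with "pixels" (384x512x3 uint8, red, green, blue), "range_z" (384x512 float32, m along the optical axis (not along the pixel's ray), 0 where there is no reading), "mtx" (3x3 intrinsics, pixels), "world_to_cam" (4x4, takes a point from world to camera coordinates). Camera axes: x right, y up, looking along -z (the intrinsics and any distortion apply to the point x, -y, -z); pixel columns grow to the right and rows downward; lengths in m; the calibration is good to about 2 mm. A picture is of the moment at which its call begins.
- env.close_job(): hands the job in, once; it reports no verdict.
The state is a dict: "time_s": time; "q": joint angles; "qvel": joint speeds; "joint_efforts": joint torques, N m; "position": TCP position; "tool_rot": TCP orientation; "ft_force": force on the tool from outside, world axes, zero at the start; "wrist_torque": the same for the moment, N m; "grip_width": finger opening in m.
Only numpy, scipy, OpenCV 4.12 (cv2) and the standard library are available. Lean on these libraries where they do the work, as an engineer would, in place of code of your own. Each camera call takes 0.05 s, during which the arm holds its last target.

### The job

Set the four brass hand bells out for sale, one on each plinth of the row, in order of size: the smallest on the plinth next to the oval price sign, rising to the largest at the far end beside the dish. Stand each bell upright in the middle of its plinth, setting it down rather than dropping it, and do not tip any bell over or push the price sign or the dish out of place.

Things in the scene. Friction and masses are not known exactly. Their poses are not given: they have to be found in the camera images.
- bell_a: The smallest hand bell of a set of four: round brass skirt 48 mm across at the mouth (its foot) and 36 mm high, with an upright turned wooden handle on top; 80 mm high in all, about 0.12 kg. It stands on its mouth. The handle is a 15 mm thick round rod on the bell's axis, from 36 mm up to 72 mm above the foot, with a small brass finial above it. Origin: centre of the underside; z up through the handle; yaw does not matter.
- bell_b: The second smallest hand bell of a set of four: round brass skirt 58 mm across at the mouth (its foot) and 52 mm high, with an upright turned wooden handle on top; 100 mm high in all, about 0.19 kg. It stands on its mouth. The handle is a 15 mm thick round rod on the bell's axis, from 52 mm up to 92 mm above the foot, with a small brass finial above it. Origin: centre of the underside; z up through the handle; yaw does not matter.
- bell_c: The second largest hand bell of a set of four: round brass skirt 68 mm across at the mouth (its foot) and 68 mm high, with an upright turned wooden handle on top; 120 mm high in all, about 0.29 kg. It stands on its mouth. The handle is a 15 mm thick round rod on the bell's axis, from 68 mm up to 112 mm above the foot, with a small brass finial above it. Origin: centre of the underside; z up through the handle; yaw does not matter.
- bell_d: The largest hand bell of a set of four: round brass skirt 80 mm across at the mouth (its foot) and 90 mm high, with an upright turned wooden handle on top; 145 mm high in all, about 0.45 kg. It stands on its mouth. The handle is a 15 mm thick round rod on the bell's axis, from 90 mm up to 137 mm above the foot, with a small brass finial above it. Origin: centre of the underside; z up through the handle; yaw does not matter.
- plinth_1: Round turned wooden display plinth, 104 mm across and 22 mm high with a flat top, fixed; the leftmost (+y end) as seen from the robot of four alike that stand in a row about 125 mm apart on a dark blue cloth runner. Origin: centre of its underside (3 mm above the counter); z up, top face at +22 mm.
- plinth_2: Round turned wooden display plinth, 104 mm across and 22 mm high with a flat top, fixed; the second from the left of four alike that stand in a row about 125 mm apart on a dark blue cloth runner. Origin: centre of its underside (3 mm above the counter); z up, top face at +22 mm.
- plinth_3: Round turned wooden display plinth, 104 mm across and 22 mm high with a flat top, fixed; the third from the left of four alike that stand in a row about 125 mm apart on a dark blue cloth runner. Origin: centre of its underside (3 mm above the counter); z up, top face at +22 mm.
- plinth_4: Round turned wooden display plinth, 104 mm across and 22 mm high with a flat top, fixed; the rightmost (-y end) of four alike that stand in a row about 125 mm apart on a dark blue cloth runner. Origin: centre of its underside (3 mm above the counter); z up, top face at +22 mm.
- price_sign: Blank white oval price sign, 120 mm wide, leaning back on a small wooden foot 55 x 85 mm, 87 mm high in all, loose; it stands just beyond one end of the row of plinths, about 145 mm from the end plinth's centre (left or right end, varies). Origin: centre of the foot's underside; z up.
- dish: Round steel dish with brass bracelets in it, 110 mm across and 40 mm high, loose; it stands beyond the other end of the row. Origin: centre of its underside; z up.
Mind the look-alikes: they are no part of the job. Leave any black, red or turquoise look-alike of the bell_c alone.

How it is judged:
By the outcome, as a careful person would: the job done as asked, in the order asked, and still so for the second after the job is handed in, with the robot touching nothing.
It also fails if it takes over 102 s, if anything falls off the work surface, if the arm or the gripper's body presses on something with over 40 N, if the wrist force passes 120 N, or if a joint passes its speed limit or range.

## Working session

There is one attempt and no reset: what is moved stays moved. The work goes in short steps, Python scripts to look and compute and a tool call to move; the robot and the scene stay as the last step left them, time stands still between calls to the robot, and variables do not carry over. Pictures are saved under pics/ and viewed, and the job is handed in when it is done.

Besides the shell and the picture viewer there is one more tool, called after ">>>" as name(argument=value, ...) on one line, values as JSON. play_rows: Moves the arm, as the interface text tells. Its arguments: {"type":"object","properties":{"targets":{"type":"string"},"force":{"type":"number"}},"required":["targets"]}

```bash
mkdir -p pics; python3 - <<'E'
from rig import status, eyes
import cv2,pickle,numpy as np
s=status.observe();print(s)
for n in("side","top"):
    d=eyes.get_image(n);pickle.dump(d,open(n+".pkl","wb"))
    cv2.imwrite(f"pics/{n}0.png",cv2.resize(d["pixels"][:,:,::-1],(800,600),interpolation=cv2.INTER_CUBIC))
    print(d["mtx"],d["world_to_cam"])
E
```

```text
{'time_s': 0.0, 'q': array([ 5.67633670e+01,  2.18403139e+01,  7.43857756e+01,  1.09591062e-03,
        8.38612014e+01, -1.23375972e+01]), 'qvel': array([ 0.14219646, -0.11618651, -0.04514831,  0.05276699, -0.06560768,
       -0.02831174]), 'joint_efforts': array([-3.41569676e-04, -4.48457479e+01, -2.31289333e+01, -2.09406380e-04,
        4.68676037e-03, -3.02774288e-05]), 'position': array([0.19603525, 0.51354225, 0.23071212]), 'tool_rot': array([[-9.34209596e-01,  3.56723572e-01, -8.50940966e-04],
       [ 3.56724421e-01,  9.34208804e-01, -1.26386389e-03],
       [ 3.44106502e-04, -1.48426520e-03, -9.99998839e-01]]), 'ft_force': array([0.71734557, 0.0075951 , 0.25740028]), 'wrist_torque': array([-0.00875131,  0.00299344,  0.03180882]), 'grip_width': 0.08531968863145271}
[[445.05574459   0.         258.82593674]
 [  0.         445.05574459 196.51610058]
 [  0.           0.           1.        ]] [[-0.97881662 -0.20472992 -0.00191904  0.47232434]
 [ 0.11300326 -0.54803879  0.8287845  -0.08779887]
 [-0.17072869  0.81101118  0.55956463 -1.30170514]
 [ 0.          0.          0.          1.        ]]
[[479.38764733   0.         255.1046181 ]
 [  0.         479.38764733 192.57817241]
 [  0.           0.           1.        ]] [[ 1.89159324e-02 -9.99820917e-01 -5.67452475e-04  1.78754728e-02]
 [ 9.93287875e-01  1.87275497e-02  1.14142352e-01 -4.96459661e-01]
 [-1.14111284e-01 -2.72275268e-03  9.93464243e-01 -1.31375868e+00]
 [ 0.00000000e+00  0.00000000e+00  0.00000000e+00  1.00000000e+00]]
```

View pics/top0.png

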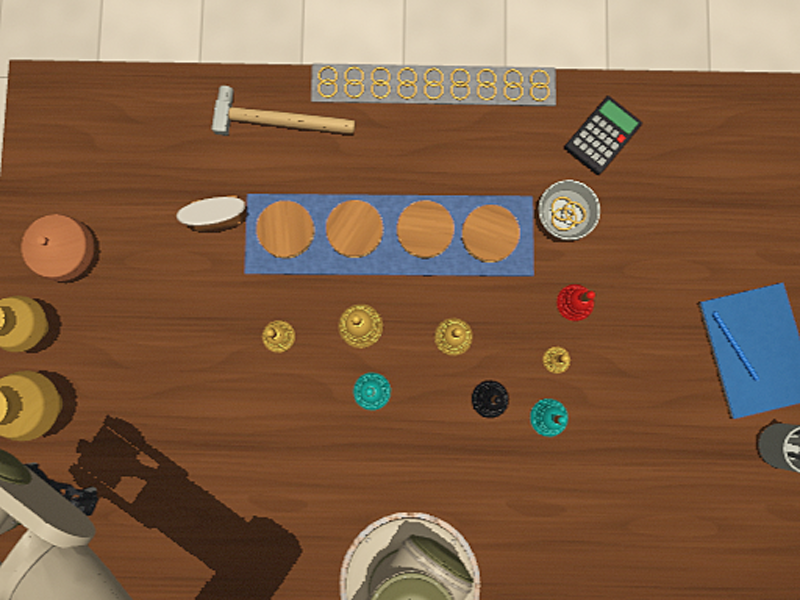

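View pics/side0.png

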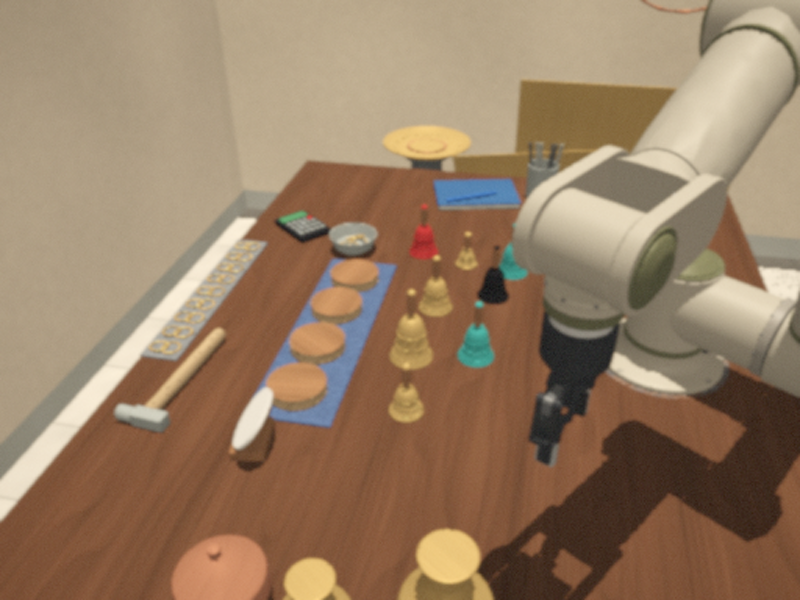

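Top view (800-wide picture): the sign is on the left (+y) at (210,212) and the dish on the right at (569,210). The plinths are at (286,229), (355,229), (426,229) and (491,233). The brass bells are at (278,336), (360,325), (454,336) and (556,359). The black, red and two turquoise look-alikes are at (490,398), (576,301), (372,391) and (549,417). The order is therefore a→plinth_1 … d→plinth_4. Next I measure positions and sizes.

```bash
cat > h.py <<'E'
import numpy as np,cv2,pickle
def cloud(d):
    K=d["mtx"];Z=d["range_z"].astype(float);v,u=np.indices(Z.shape)
    P=np.stack([(u-K[0,2])*Z/K[0,0],-(v-K[1,2])*Z/K[1,1],-Z],-1)
    T=np.linalg.inv(d["world_to_cam"]);W=P@T[:3,:3].T+T[:3,3];W[Z==0]=np.nan
    return W
def fitc(p):
    A=np.c_[2*p,np.ones(len(p))];s=np.linalg.lstsq(A,(p**2).sum(1),rcond=None)[0]
    return s[:2],np.sqrt(s[2]+s[0]**2+s[1]**2)
E
python3 - <<'E'
from h import *
d=pickle.load(open("top.pkl","rb"));W=cloud(d);ds=pickle.load(open("side.pkl","rb"));S=cloud(ds)
items=dict(g1=(278,336),g2=(360,325),g3=(454,336),g4=(556,359),red=(576,301),blk=(490,398),t1=(372,391),t2=(549,417),p1=(286,229),p2=(355,229),p3=(426,229),p4=(491,233),sign=(210,212),dish=(569,210))
for k,(x,y) in items.items():
    c=W[int(y*.64),int(x*.64)][:2]
    out=[]
    for C in(W,S):
        X=C.reshape(-1,3);m=(np.hypot(*(X[:,:2]-c).T)<(.065 if k[0] in'ps d' else .05))&(X[:,2]>(.008))
        X=X[m];zt=X[:,2].max() if len(X) else 0
        if k[0]=='p': X=X[np.abs(X[:,2]-.025)<.006]
        r=cv2.minEnclosingCircle(X[:,:2].astype(np.float32)) if len(X)else 0
        h=X[X[:,2]>zt-.04][:,:2].mean(0) if len(X) else 0
        out.append((len(X),round(zt,3),np.round(r[0],3),round(r[1],3),'top',np.round(h,3)))
    print(k,np.round(c,3),*out,sep='  ')
E
python3 - <<'E'
import cv2,pickle
d=pickle.load(open("top.pkl","rb"));c=d["pixels"][185:285,155:385,::-1]
cv2.imwrite("pics/crop1.png",cv2.resize(c,None,fx=3.4,fy=3.4,interpolation=cv2.INTER_CUBIC))
E
```

```text
g1  [0.427 0.239]  (233, np.float64(0.106), array([0.43 , 0.244]), 0.026, 'top', array([0.431, 0.242]))  (391, np.float64(0.102), array([0.429, 0.253]), 0.026, 'top', array([0.428, 0.252]))
g2  [0.446 0.093]  (518, np.float64(0.147), array([0.453, 0.095]), 0.038, 'top', array([0.451, 0.095]))  (691, np.float64(0.148), array([0.449, 0.106]), 0.038, 'top', array([0.45 , 0.104]))
g3  [ 0.432 -0.068]  (348, np.float64(0.123), array([ 0.436, -0.072]), 0.032, 'top', array([ 0.435, -0.072]))  (382, np.float64(0.122), array([ 0.435, -0.066]), 0.031, 'top', array([ 0.433, -0.066]))
g4  [ 0.399 -0.251]  (157, np.float64(0.082), array([ 0.4  , -0.249]), 0.031, 'top', array([ 0.398, -0.258]))  (137, np.float64(0.082), array([ 0.397, -0.254]), 0.021, 'top', array([ 0.395, -0.252]))
red  [ 0.5   -0.281]  (368, np.float64(0.122), array([ 0.497, -0.28 ]), 0.044, 'top', array([ 0.502, -0.293]))  (290, np.float64(0.123), array([ 0.499, -0.285]), 0.029, 'top', array([ 0.5  , -0.287]))
blk  [ 0.329 -0.132]  (373, np.float64(0.125), array([ 0.328, -0.141]), 0.034, 'top', array([ 0.326, -0.138]))  (366, n
[... 945 characters left out ...]
0.632, -0.019]))  (501, np.float64(0.031), array([ 0.629, -0.022]), 0.061, 'top', array([ 0.628, -0.012]))
p4  [ 0.624 -0.138]  (1001, np.float64(0.034), array([ 0.626, -0.138]), 0.052, 'top', array([ 0.626, -0.138]))  (421, np.float64(0.031), array([ 0.623, -0.136]), 0.055, 'top', array([ 0.622, -0.132]))
sign  [0.647 0.366]  (697, np.float64(0.087), array([0.649, 0.365]), 0.06, 'top', array([0.64 , 0.362]))  (841, np.float64(0.088), array([0.648, 0.367]), 0.061, 'top', array([0.636, 0.375]))
dish  [ 0.675 -0.284]  (833, np.float64(0.048), array([ 0.668, -0.277]), 0.055, 'top', array([ 0.674, -0.284]))  (419, np.float64(0.043), array([ 0.667, -0.275]), 0.057, 'top', array([ 0.669, -0.283]))
```

View pics/crop1.png

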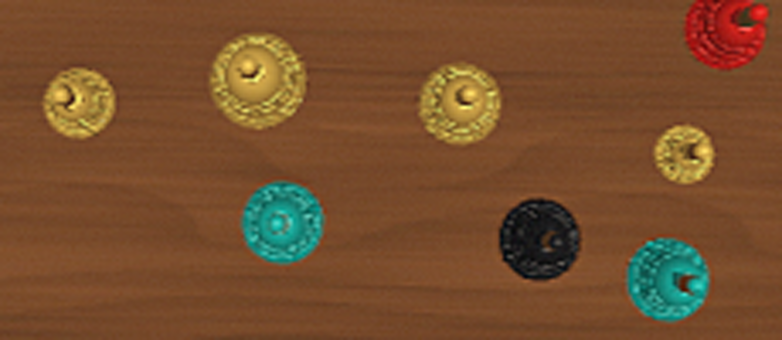

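Heights of 82, 106, 123 and 147 mm give g4=(556,359)→bell_a, g1=(278,336)→bell_b, g3=(454,336)→bell_c, g2=(360,325)→bell_d. The crop shows all four are brass and upright. I'll refine the centres from the outlines.

```bash
cat >> h.py <<'E'
from scipy.optimize import least_squares
def proj(d,P):
    P=np.atleast_2d(P);c=P@d["world_to_cam"][:3,:3].T+d["world_to_cam"][:3,3]
    K=d["mtx"];return np.c_[K[0,0]*c[:,0]/-c[:,2]+K[0,2],K[1,1]*-c[:,1]/-c[:,2]+K[1,2]]
def hull(d,x,y,prof):
    t=np.linspace(0,2*np.pi,60,endpoint=False);L=[]
    P=np.concatenate([np.c_[x+r*np.cos(t),y+r*np.sin(t),0*t+z] for r,z in prof])
    return proj(d,P)
E
python3 - <<'E'
from h import *
D=[pickle.load(open(n,"rb")) for n in("top.pkl","side.pkl")]
B=dict(a=(.399,-.250,.024,.08),b=(.43,.246,.029,.1),c=(.435,-.07,.034,.12),d=(.451,.1,.04,.145))
for k,(x,y,R,H) in B.items():
    for d,n in zip(D,("top","side")):
        px=d["pixels"];hsv=cv2.cvtColor(px,cv2.COLOR_RGB2HSV)
        m=((hsv[...,0]>17)&(hsv[...,0]<32)&(hsv[...,1]>90)&(hsv[...,2]>60)).astype(np.uint8)
        h=hull(d,x,y,[(R,0),(.008,H)]);x0,y0=h.min(0)-8;x1,y1=h.max(0)+8
        w=np.zeros_like(m);w[int(y0):int(y1),int(x0):int(x1)]=1;m&=w
        n_,l,st,_=cv2.connectedComponentsWithStats(m);i=1+st[1:,4].argmax();m=(l==i).astype(np.uint8)
        if n=="top":
            c,_=cv2.findContours(m,0,2);(cx,cy),r=cv2.minEnclosingCircle(c[0])
            f=lambda q:proj(d,[q[0],q[1],.004])[0]-[cx,cy]
            print(k,n,"circle",np.round(least_squares(f,[x,y]).x,4),"r px",round(r,1))
        # mask bbox vs model bbox
        ys,xs=np.nonzero(m);bb=np.array([xs.min(),ys.min(),xs.max()+1,ys.max()+1])-.5
        def f(q):
            h=hull(d,q[0],q[1],[(R,0),(R,.006),(.0075,H-.01),(.004,H)]);return np.r_[h.min(0),h.max(0)]-bb
        s=least_squares(f,[x,y]);print(k,n,"bbox",np.round(s.x,4),np.round(s.fun,1))
d=D[0];W=cloud(d)
for i,(x,y) in enumerate([(.627,.238),(.63,.111),(.632,-.019),(.626,-.138)]):
    X=W[(np.hypot(W[...,0]-x,W[...,1]-y)<.045)];z=np.median(X[:,2])
    hsv=cv2.cvtColor(d["pixels"],cv2.COLOR_RGB2HSV);m=((hsv[...,0]<25)&(hsv[...,2]>110)).astype(np.uint8)
    h=hull(d,x,y,[(.052,.025)]);x0,y0=h.min(0)-5;x1,y1=h.max(0)+5
    w=np.zeros_like(m);w[int(y0):int(y1),int(x0):int(x1)]=1;m&=w
    c,_=cv2.findContours(m,0,2);c=max(c,key=cv2.contourArea);(cx,cy),r=cv2.minEnclosingCircle(c)
    f=lambda q:proj(d,[q[0],q[1],.025])[0]-[cx,cy]
    print(i+1,"z",round(z,4),np.round(least_squares(f,[x,y]).x,4),"r",round(r,1),round(479*.052/1.2,1))
E
```

```text
a top circle [ 0.3985 -0.2594] r px 8.7
a top bbox [ 0.3978 -0.2599] [-0.2 -0.   0.2  0. ]
a side bbox [ 0.3897 -0.2202] [-0.5 -6.   0.5  5.5]
b top circle [0.4307 0.245 ] r px 10.4
b top bbox [0.4308 0.2448] [ 0.1  0.2 -0.1 -0.2]
b side bbox [0.4241 0.271 ] [-0.2 -8.3  0.2  7.6]
c top circle [ 0.4367 -0.0718] r px 12.0
c top bbox [ 0.4368 -0.0714] [-0.1 -0.5  0.1  0.5]
c side bbox [ 0.4285 -0.0365] [-0.3 -8.3  0.3  7.4]
d top circle [0.4527 0.0966] r px 13.9
d top bbox [0.4521 0.0963] [-0.1 -0.1  0.1  0.1]
d side bbox [0.4443 0.1318] [-1.  -8.7  1.   7.6]
1 z 0.0248 [0.6243 0.2368] r 18.7 20.8
2 z 0.0247 [0.6281 0.1105] r 18.7 20.8
3 z 0.025 [ 0.6297 -0.0175] r 18.5 20.8
4 z 0.0248 [ 0.625  -0.1371] r 18.8 20.8
```

```bash
cat > go.py <<'E'
import sys,numpy as np
from rig import status
s=status.observe();t=np.array([float(v) for v in sys.argv[1:4]])
e=t-s["position"];R=s["tool_rot"]
print("t",round(s["time_s"],2),"pos",np.round(s["position"],4),"shift",np.round(R.T@e,4),"len",round(np.linalg.norm(e),3),"w",round(s["grip_width"],4),"zaxis",np.round(R[:,2],3))
E
python3 go.py .4307 .245 .22
```

```text
t 0.1 pos [0.1961 0.5136 0.2308] shift [-0.315  -0.1672  0.0109] len 0.357 w 0.0855 zaxis [-0.001 -0.001 -1.   ]
```

>>> play_rows(targets="-0.03 -0.016 0 0 0;-0.07 -0.037 0 0 0;-0.11 -0.058 0 0 0;-0.15 -0.08 0 0 0;-0.19 -0.1 0 0 0", force=60)

```text
time_s: 0.6
position: [0.3387, 0.351, 0.2311]
tool_rot: [[-0.934, 0.357, -0.0], [0.357, 0.934, -0.0], [0.0, -0.0, -1.0]]
ft_force: [0.2, 0.1, 0.6]
grip_width: 0.0859
```

>>> play_rows(targets="-0.04 -0.021 0 0 0;-0.08 -0.042 0 0 0;-0.11 -0.06 0 0 0;-0.125 -0.067 0 0 0;-0.125 -0.067 0 0 0")

```text
time_s: 1.1
position: [0.4321, 0.2439, 0.2309]
tool_rot: [[-0.933, 0.36, -0.001], [0.36, 0.933, -0.0], [0.0, -0.001, -1.0]]
ft_force: [0.1, 0.2, -0.5]
grip_width: 0.0853
```

```bash
python3 go.py .4307 .245 .057
```

```text
t 1.1 pos [0.4321 0.2439 0.2309] shift [0.0016 0.0006 0.1739] len 0.174 w 0.0853 zaxis [-0.001 -0.    -1.   ]
```

>>> play_rows(targets="0.001 0 0.04 0 0;0.001 0 0.08 0 0;0.001 0 0.12 0 0;0.001 0 0.155 0 0;0.001 0 0.174 0 0")

```text
time_s: 1.6
position: [0.428, 0.2462, 0.0548]
tool_rot: [[-0.934, 0.356, -0.004], [0.356, 0.934, -0.001], [0.003, -0.002, -1.0]]
ft_force: [0.5, -0.1, -0.3]
grip_width: 0.0853
```

>>> play_rows(targets="0 0 0 0 0;0 0 0 0 0.5;0 0 0 0 1;0 0 0 0 1;0 0 0 0 1")

```text
time_s: 2.1
position: [0.4303, 0.2459, 0.0581]
tool_rot: [[-0.934, 0.357, 0.001], [0.357, 0.934, 0.0], [-0.001, 0.001, -1.0]]
ft_force: [0.5, -0.6, 0.4]
grip_width: 0.028
```

>>> play_rows(targets="0 0 0 0 1;0 0 0 0 1;0 0 0 0 1;0 0 0 0 1;0 0 0 0 1")

```text
time_s: 2.6
position: [0.4302, 0.2458, 0.058]
tool_rot: [[-0.934, 0.357, 0.001], [0.357, 0.934, 0.0], [-0.001, 0.0, -1.0]]
ft_force: [-2.1, -0.8, 5.3]
grip_width: 0.0137
```

>>> play_rows(targets="0 0 -0.01 0 1;0 0 -0.035 0 1;0 0 -0.065 0 1;0 0 -0.09 0 1;0 0 -0.1 0 1")

```text
time_s: 3.1
position: [0.4306, 0.246, 0.1599]
tool_rot: [[-0.934, 0.357, 0.004], [0.357, 0.934, 0.001], [-0.003, 0.002, -1.0]]
ft_force: [0.7, -0.7, -2.8]
grip_width: 0.0134
```

```bash
cat > pic.py <<'E'
import sys,cv2,pickle
from rig import eyes
n,f,x,y,w,h=sys.argv[1],sys.argv[2],*map(int,sys.argv[3:7])
d=eyes.get_image(n);pickle.dump(d,open(n+"_n.pkl","wb"))
c=d["pixels"][y:y+h,x:x+w,::-1];s=min(800/w,600/h)
cv2.imwrite(f"pics/{f}.png",cv2.resize(c,None,fx=s,fy=s,interpolation=cv2.INTER_CUBIC))
E
python3 pic.py side s1 100 100 320 240; python3 go.py .629 .1108 .158
```

```text
t 3.15 pos [0.4307 0.246  0.16  ] shift [-0.2335 -0.0556  0.0027] len 0.24 w 0.0134 zaxis [ 0.004  0.001 -1.   ]
```

View pics/s1.png

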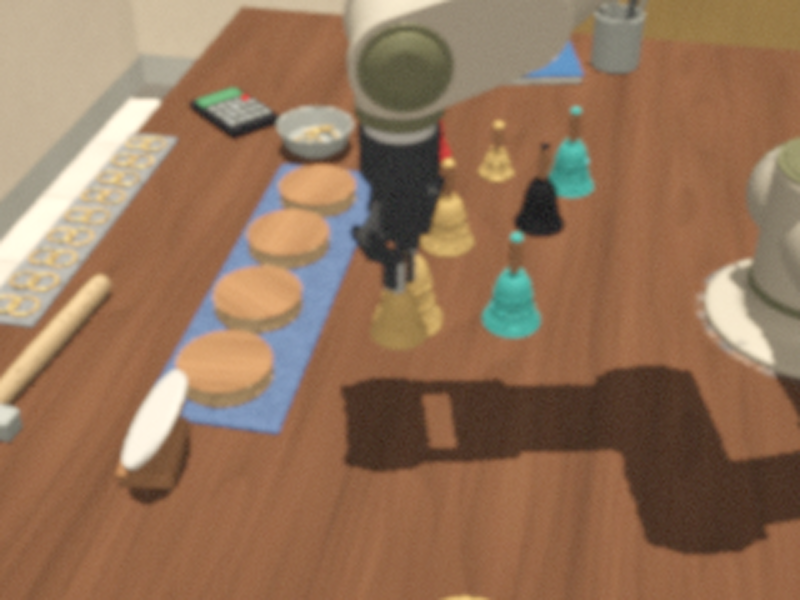

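Bell_b hangs upright in the fingers at (400,305), in front of bell_d. I carry it to plinth_2.

>>> play_rows(targets="-0.02 -0.005 0 0 1;-0.05 -0.012 0 0 1;-0.09 -0.021 0 0 1;-0.13 -0.031 0 0 1;-0.17 -0.04 0 0 1")

```text
time_s: 3.65
position: [0.5752, 0.1466, 0.1559]
tool_rot: [[-0.934, 0.357, -0.002], [0.357, 0.934, -0.0], [0.002, -0.001, -1.0]]
ft_force: [0.1, 0.7, -1.8]
grip_width: 0.0134
```

>>> play_rows(targets="-0.03 -0.008 0 0 1;-0.053 -0.013 0 0 1;-0.063 -0.015 0 0 1;-0.064 -0.015 0 0 1;-0.064 -0.015 0 0 1")

```text
time_s: 4.15
position: [0.6281, 0.1115, 0.1567]
tool_rot: [[-0.934, 0.356, -0.002], [0.356, 0.934, 0.0], [0.002, -0.0, -1.0]]
ft_force: [-0.9, 0.5, -1.9]
grip_width: 0.0137
```

```bash
python3 go.py .629 .1108 .084
```

```text
t 4.15 pos [0.6281 0.1115 0.1567] shift [-0.0012 -0.0003  0.0727] len 0.073 w 0.0137 zaxis [-0.002  0.    -1.   ]
```

Lower to about 2 mm above contact, then creep.

>>> play_rows(targets="-0.001 0 0.02 0 1;-0.001 0 0.045 0 1;-0.001 0 0.062 0 1;-0.001 0 0.068 0 1;-0.001 0 0.068 0 1")

```text
time_s: 4.65
position: [0.6291, 0.1113, 0.089]
tool_rot: [[-0.935, 0.356, -0.001], [0.356, 0.935, 0.0], [0.001, -0.0, -1.0]]
ft_force: [0.2, -0.1, -2.4]
grip_width: 0.0136
```

>>> play_rows(targets="0 0 0.001 0 1;0 0 0.002 0 1;0 0 0.003 0 1;0 0 0.004 0 1;0 0 0.005 0 1")

```text
time_s: 5.15
position: [0.6299, 0.1105, 0.0844]
tool_rot: [[-0.934, 0.357, 0.0], [0.357, 0.934, -0.0], [-0.0, 0.0, -1.0]]
ft_force: [-0.1, 0.3, -1.6]
grip_width: 0.0137
```

>>> play_rows(targets="0 0 0.001 0 1;0 0 0.001 0 1;0 0 0.002 0 1;0 0 0.002 0 1;0 0 0.002 0 1")

```text
time_s: 5.65
position: [0.63, 0.1105, 0.083]
tool_rot: [[-0.934, 0.357, 0.001], [0.357, 0.934, -0.0], [-0.001, 0.0, -1.0]]
ft_force: [-2.7, -0.9, 5.4]
grip_width: 0.0135
```

>>> play_rows(targets="0 0 0 0 0.7;0 0 0 0 0.4;0 0 0 0 0;0 0 0 0 0;0 0 0 0 0")

```text
time_s: 6.15
position: [0.6299, 0.1105, 0.0822]
tool_rot: [[-0.934, 0.357, -0.0], [0.357, 0.934, 0.0], [0.0, 0.0, -1.0]]
ft_force: [0.3, 0.5, -0.2]
grip_width: 0.0818
```

>>> play_rows(targets="0 0 0 0 0;0 0 -0.02 0 0;0 0 -0.06 0 0;0 0 -0.1 0 0;0 0 -0.145 0 0")

```text
time_s: 6.65
position: [0.6294, 0.1105, 0.2283]
tool_rot: [[-0.934, 0.357, -0.001], [0.357, 0.934, 0.0], [0.001, -0.001, -1.0]]
ft_force: [0.9, -0.1, -0.0]
grip_width: 0.0857
```

```bash
python3 go.py .4525 .0964 .22;python3 go.py .4525 .0964 .097
```

```text
t 6.65 pos [0.6294 0.1105 0.2283] shift [ 0.1602 -0.0763  0.0086] len 0.178 w 0.0857 zaxis [-0.001  0.    -1.   ]
t 6.65 pos [0.6294 0.1105 0.2283] shift [ 0.16   -0.0763  0.1316] len 0.221 w 0.0857 zaxis [-0.001  0.    -1.   ]
```

>>> play_rows(targets="0.03 -0.014 0 0 0;0.07 -0.033 0 0 0;0.115 -0.055 0 0 0;0.15 -0.072 0 0 0;0.16 -0.076 0 0 0")

```text
time_s: 7.15
position: [0.45, 0.0967, 0.2278]
tool_rot: [[-0.934, 0.357, -0.0], [0.357, 0.934, -0.0], [0.0, -0.0, -1.0]]
ft_force: [0.3, -0.2, -0.4]
grip_width: 0.0856
```

```bash
python3 pic.py top t1 150 100 260 195; python3 go.py .4525 .0964 .097
```

```text
t 7.2 pos [0.4506 0.0968 0.228 ] shift [-0.0019  0.0003  0.131 ] len 0.131 w 0.0854 zaxis [ 0. -0. -1.]
```

View pics/t1.png

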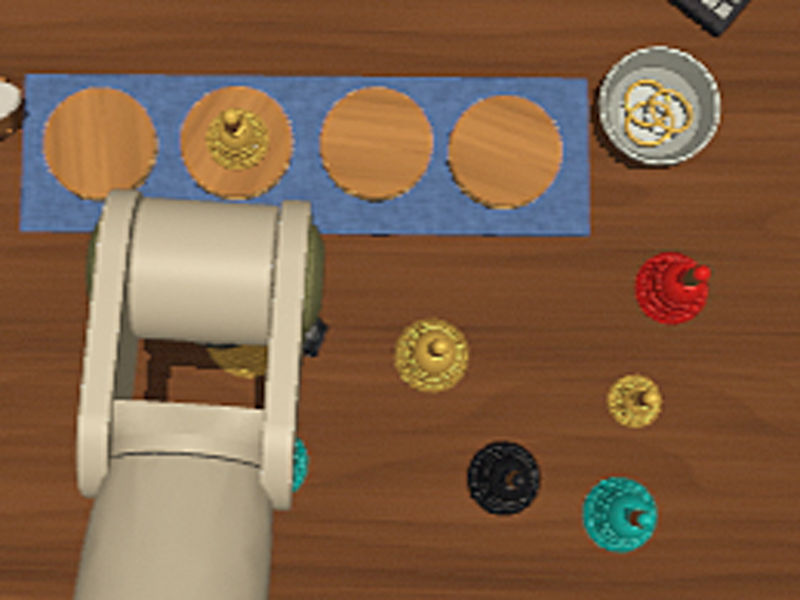

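Bell_b stands centred on plinth_2 (bell (237,140), plinth (236,142)). Bell_d is next.

>>> play_rows(targets="-0.001 0 0.035 0 0;-0.001 0 0.075 0 0;-0.001 0 0.11 0 0;-0.001 0 0.128 0 0;-0.001 0 0.13 0 0", force=80)

```text
time_s: 7.7
position: [0.4543, 0.0962, 0.0952]
tool_rot: [[-0.934, 0.357, -0.004], [0.357, 0.934, 0.0], [0.004, -0.001, -1.0]]
ft_force: [0.1, 0.9, 0.5]
grip_width: 0.0853
```

>>> play_rows(targets="0 0 0 0 0;0 0 0 0 0.5;0 0 0 0 1;0 0 0 0 1;0 0 0 0 1")

```text
time_s: 8.2
position: [0.4544, 0.0963, 0.0978]
tool_rot: [[-0.934, 0.357, 0.001], [0.357, 0.934, -0.0], [-0.001, 0.0, -1.0]]
ft_force: [-1.0, -0.5, 0.5]
grip_width: 0.0281
```

>>> play_rows(targets="0 0 0 0 1;0 0 0 0 1;0 0 0 0 1;0 0 0 0 1;0 0 0 0 1")

```text
time_s: 8.7
position: [0.4543, 0.0962, 0.0978]
tool_rot: [[-0.934, 0.357, 0.001], [0.357, 0.934, -0.0], [-0.001, 0.0, -1.0]]
ft_force: [-1.5, -0.1, 5.8]
grip_width: 0.0132
```

>>> play_rows(targets="0 0 -0.01 0 1;0 0 -0.035 0 1;0 0 -0.065 0 1;0 0 -0.09 0 1;0 0 -0.1 0 1")

```text
time_s: 9.2
position: [0.4547, 0.0963, 0.1995]
tool_rot: [[-0.934, 0.357, 0.003], [0.357, 0.934, -0.0], [-0.003, 0.001, -1.0]]
ft_force: [0.4, 0.1, -3.9]
grip_width: 0.0131
```

```bash
python3 go.py .6255 -.1375 .198
```

```text
t 9.2 pos [0.4547 0.0963 0.1995] shift [-0.2429 -0.1575  0.0021] len 0.29 w 0.0131 zaxis [ 0.003 -0.    -1.   ]
```

>>> play_rows(targets="-0.017 -0.011 0 0 1;-0.045 -0.029 0 0 1;-0.078 -0.05 0 0 1;-0.111 -0.071 0 0 1;-0.144 -0.093 0 0 1")

```text
time_s: 9.7
position: [0.5559, -0.0431, 0.1963]
tool_rot: [[-0.934, 0.357, -0.002], [0.357, 0.934, 0.001], [0.002, 0.0, -1.0]]
ft_force: [1.3, 0.1, -4.7]
grip_width: 0.013
```

>>> play_rows(targets="-0.033 -0.021 0 0 1;-0.065 -0.042 0 0 1;-0.088 -0.057 0 0 1;-0.099 -0.064 0 0 1;-0.1 -0.064 0 0 1")

```text
time_s: 10.2
position: [0.6263, -0.1388, 0.1954]
tool_rot: [[-0.934, 0.358, -0.002], [0.358, 0.934, 0.001], [0.003, -0.0, -1.0]]
ft_force: [0.5, 0.1, -4.5]
grip_width: 0.013
```

```bash
python3 go.py .627 -.137 .129
```

```text
t 10.2 pos [ 0.6263 -0.1388  0.1954] shift [-0.0002  0.0019  0.0664] len 0.066 w 0.013 zaxis [-0.002  0.001 -1.   ]
```

>>> play_rows(targets="0 0 0.02 0 1;0 0.001 0.045 0 1;0 0.001 0.06 0 1;0 0.001 0.066 0 1;0 0.001 0.067 0 1")

```text
time_s: 10.7
position: [0.626, -0.1358, 0.1297]
tool_rot: [[-0.934, 0.356, -0.002], [0.356, 0.934, 0.001], [0.002, 0.0, -1.0]]
ft_force: [0.4, -0.5, -3.9]
grip_width: 0.0128
```

>>> play_rows(targets="0 0 0.001 0 1;0 0 0.002 0 1;0 0 0.003 0 1;0 0 0.004 0 1;0 0 0.004 0 1")

```text
time_s: 11.2
position: [0.6265, -0.1365, 0.1263]
tool_rot: [[-0.934, 0.357, -0.0], [0.357, 0.934, 0.0], [0.0, 0.0, -1.0]]
ft_force: [-0.7, 0.0, -4.1]
grip_width: 0.0134
```

>>> play_rows(targets="0 0 0.001 0 1;0 0 0.001 0 1;0 0 0.002 0 1;0 0 0.003 0 1;0 0 0.003 0 1")

```text
time_s: 11.7
position: [0.6264, -0.1365, 0.1231]
tool_rot: [[-0.934, 0.357, -0.0], [0.357, 0.934, 0.0], [0.0, 0.0, -1.0]]
ft_force: [-1.0, 0.4, -4.1]
grip_width: 0.0133
```

>>> play_rows(targets="0 0 0.001 0 1;0 0 0.001 0 1;0 0 0.001 0 1")

```text
time_s: 12.0
position: [0.6266, -0.1366, 0.1229]
tool_rot: [[-0.934, 0.357, 0.001], [0.357, 0.934, -0.0], [-0.001, -0.0, -1.0]]
ft_force: [-2.2, 0.4, 2.2]
grip_width: 0.0128
```

Contact, so I release.

>>> play_rows(targets="0 0 0 0 0.7;0 0 0 0 0.4;0 0 0 0 0;0 0 0 0 0;0 0 0 0 0")

```text
time_s: 12.5
position: [0.6266, -0.1365, 0.1223]
tool_rot: [[-0.934, 0.357, 0.0], [0.357, 0.934, -0.0], [-0.0, 0.0, -1.0]]
ft_force: [-1.2, -1.4, 0.5]
grip_width: 0.0816
```

>>> play_rows(targets="0 0 0 0 0;0 0 -0.02 0 0;0 0 -0.05 0 0;0 0 -0.08 0 0;0 0 -0.1 0 0")

```text
time_s: 13.0
position: [0.6268, -0.1366, 0.2247]
tool_rot: [[-0.934, 0.357, 0.002], [0.357, 0.934, -0.001], [-0.003, -0.0, -1.0]]
ft_force: [-0.5, -0.0, 0.4]
grip_width: 0.0854
```

```bash
python3 go.py .4367 -.0716 .22
```

```text
t 13.0 pos [ 0.6268 -0.1366  0.2247] shift [ 0.2008 -0.0071  0.0042] len 0.201 w 0.0854 zaxis [ 0.002 -0.001 -1.   ]
```

>>> play_rows(targets="0.03 -0.001 0 0 0;0.075 -0.003 0 0 0;0.12 -0.004 0 0 0;0.165 -0.006 0 0 0;0.19 -0.007 0 0 0")

```text
time_s: 13.5
position: [0.4437, -0.074, 0.2225]
tool_rot: [[-0.934, 0.357, -0.0], [0.357, 0.934, 0.0], [0.0, 0.0, -1.0]]
ft_force: [0.2, 1.2, 0.5]
grip_width: 0.0855
```

>>> play_rows(targets="0.011 0 0 0 0;0.011 0 0 0 0")

```text
time_s: 13.7
position: [0.436, -0.0711, 0.2228]
tool_rot: [[-0.934, 0.357, 0.001], [0.357, 0.934, -0.0], [-0.001, -0.0, -1.0]]
ft_force: [0.1, -0.5, 0.6]
grip_width: 0.0855
```

```bash
python3 go.py .4367 -.0716 .073; python3 pic.py top t2 150 100 260 195
```

```text
t 13.7 pos [ 0.436  -0.0711  0.2228] shift [-0.0007 -0.0002  0.1498] len 0.15 w 0.0855 zaxis [ 0.001 -0.    -1.   ]
```

View pics/t2.png

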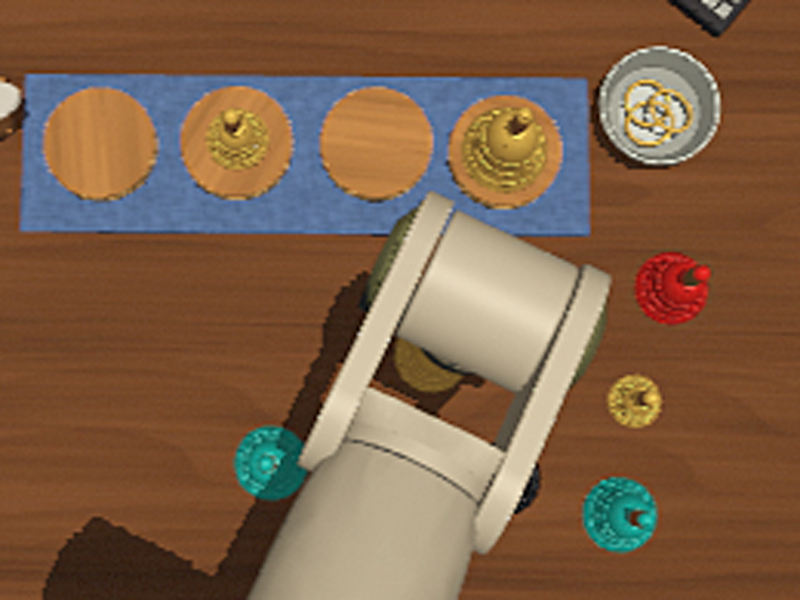

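Bell_d stands centred on plinth_4 (skirt ~(506,150), plinth (505,151)). Bell_c, the brass one under the gripper at (435,360), comes next.

>>> play_rows(targets="0 0 0.04 0 0;0 0 0.08 0 0;0 0 0.12 0 0;0 0 0.143 0 0;0 0 0.149 0 0")

```text
time_s: 14.25
position: [0.4364, -0.0715, 0.0709]
tool_rot: [[-0.934, 0.357, -0.004], [0.357, 0.934, 0.002], [0.004, 0.0, -1.0]]
ft_force: [-0.3, -0.0, 1.5]
grip_width: 0.0856
```

>>> play_rows(targets="0 0 0 0 0;0 0 0 0 0.5;0 0 0 0 1;0 0 0 0 1;0 0 0 0 1")

```text
time_s: 14.75
position: [0.4365, -0.0714, 0.0739]
tool_rot: [[-0.934, 0.357, 0.001], [0.357, 0.934, -0.001], [-0.001, -0.0, -1.0]]
ft_force: [0.6, -0.4, 0.3]
grip_width: 0.0282
```

>>> play_rows(targets="0 0 0 0 1;0 0 0 0 1;0 0 0 0 1;0 0 0 0 1;0 0 0 0 1")

```text
time_s: 15.25
position: [0.4364, -0.0714, 0.0736]
tool_rot: [[-0.934, 0.357, 0.001], [0.357, 0.934, -0.0], [-0.001, -0.0, -1.0]]
ft_force: [-1.1, -0.2, 5.1]
grip_width: 0.0131
```

>>> play_rows(targets="0 0 -0.01 0 1;0 0 -0.035 0 1;0 0 -0.065 0 1;0 0 -0.09 0 1;0 0 -0.1 0 1")

```text
time_s: 15.75
position: [0.4367, -0.0715, 0.1754]
tool_rot: [[-0.934, 0.357, 0.003], [0.357, 0.934, -0.001], [-0.003, -0.0, -1.0]]
ft_force: [-0.5, -0.2, -3.3]
grip_width: 0.0132
```

```bash
python3 go.py .631 -.0178 .173
```

```text
t 15.75 pos [ 0.4367 -0.0715  0.1754] shift [-0.1624  0.1195  0.0029] len 0.202 w 0.0132 zaxis [ 0.003 -0.001 -1.   ]
```

>>> play_rows(targets="-0.014 0.01 0 0 1;-0.04 0.029 0 0 1;-0.072 0.053 0 0 1;-0.104 0.077 0 0 1;-0.134 0.099 0 0 1")

```text
time_s: 16.25
position: [0.5978, -0.0259, 0.1722]
tool_rot: [[-0.934, 0.357, -0.002], [0.357, 0.934, 0.001], [0.002, -0.0, -1.0]]
ft_force: [-0.3, -1.5, -2.5]
grip_width: 0.0134
```

>>> play_rows(targets="-0.02 0.014 0 0 1;-0.028 0.02 0 0 1;-0.028 0.02 0 0 1;-0.028 0.02 0 0 1")

```text
time_s: 16.65
position: [0.6293, -0.0179, 0.1723]
tool_rot: [[-0.934, 0.357, -0.002], [0.357, 0.934, 0.0], [0.002, -0.0, -1.0]]
ft_force: [-0.2, -0.1, -3.8]
grip_width: 0.013
```

```bash
python3 go.py .631 -.0178 .104
```

```text
t 16.65 pos [ 0.6293 -0.0179  0.1723] shift [-0.0017  0.0008  0.0683] len 0.068 w 0.013 zaxis [-0.002  0.    -1.   ]
```

>>> play_rows(targets="0 0 0.02 0 1;-0.001 0 0.045 0 1;-0.001 0 0.06 0 1;-0.001 0 0.067 0 1;-0.001 0 0.068 0 1")

```text
time_s: 17.15
position: [0.6303, -0.0185, 0.1048]
tool_rot: [[-0.934, 0.357, -0.002], [0.357, 0.934, 0.0], [0.002, -0.0, -1.0]]
ft_force: [0.7, 0.6, -3.0]
grip_width: 0.013
```

>>> play_rows(targets="0 0 0.001 0 1;0 0 0.002 0 1;0 0 0.003 0 1;0 0 0.004 0 1;0 0 0.004 0 1")

```text
time_s: 17.65
position: [0.631, -0.0183, 0.1013]
tool_rot: [[-0.934, 0.357, 0.0], [0.357, 0.934, -0.0], [-0.0, 0.0, -1.0]]
ft_force: [-0.3, -0.1, -3.1]
grip_width: 0.0133
```

>>> play_rows(targets="0 0 0.001 0 1;0 0 0.002 0 1;0 0 0.003 0 1;0 0 0.003 0 1;0 0 0.003 0 1")

```text
time_s: 18.15
position: [0.6311, -0.0184, 0.0987]
tool_rot: [[-0.934, 0.357, 0.0], [0.357, 0.934, -0.0], [-0.001, 0.0, -1.0]]
ft_force: [-1.9, -0.3, 1.9]
grip_width: 0.013
```

Contact, so I release.

>>> play_rows(targets="0 0 0 0 0.7;0 0 0 0 0.4;0 0 0 0 0;0 0 0 0 0;0 0 0 0 0")

```text
time_s: 18.65
position: [0.631, -0.0183, 0.0983]
tool_rot: [[-0.934, 0.357, 0.0], [0.357, 0.934, -0.0], [-0.0, 0.0, -1.0]]
ft_force: [0.5, 0.3, -0.2]
grip_width: 0.0817
```

>>> play_rows(targets="0 0 0 0 0;0 0 -0.02 0 0;0 0 -0.06 0 0;0 0 -0.1 0 0;0 0 -0.13 0 0")

```text
time_s: 19.15
position: [0.6312, -0.0183, 0.2311]
tool_rot: [[-0.934, 0.357, 0.003], [0.357, 0.934, -0.001], [-0.003, 0.0, -1.0]]
ft_force: [0.5, 0.1, 0.5]
grip_width: 0.0854
```

```bash
python3 go.py .398 -.2597 .22
```

```text
t 19.15 pos [ 0.6312 -0.0183  0.2311] shift [ 0.1318 -0.3087  0.0106] len 0.336 w 0.0854 zaxis [ 0.003 -0.001 -1.   ]
```

>>> play_rows(targets="0.01 -0.024 0 0 0;0.027 -0.063 0 0 0;0.044 -0.103 0 0 0;0.061 -0.143 0 0 0;0.078 -0.183 0 0 0")

```text
time_s: 19.65
position: [0.4915, -0.1623, 0.2284]
tool_rot: [[-0.934, 0.356, 0.0], [0.356, 0.934, -0.0], [-0.0, -0.0, -1.0]]
ft_force: [0.5, -0.4, 1.2]
grip_width: 0.0854
```

>>> play_rows(targets="0.017 -0.04 0 0 0;0.034 -0.08 0 0 0;0.048 -0.112 0 0 0;0.054 -0.126 0 0 0;0.054 -0.126 0 0 0")

```text
time_s: 20.15
position: [0.3964, -0.2612, 0.2285]
tool_rot: [[-0.933, 0.36, 0.0], [0.36, 0.933, -0.0], [-0.0, -0.0, -1.0]]
ft_force: [-0.4, 0.5, 0.1]
grip_width: 0.0855
```

```bash
python3 go.py .398 -.2597 .042; python3 pic.py top t3 150 100 260 195
```

```text
t 20.15 pos [ 0.3964 -0.2612  0.2285] shift [-0.001   0.002   0.1865] len 0.187 w 0.0855 zaxis [ 0. -0. -1.]
```

View pics/t3.png

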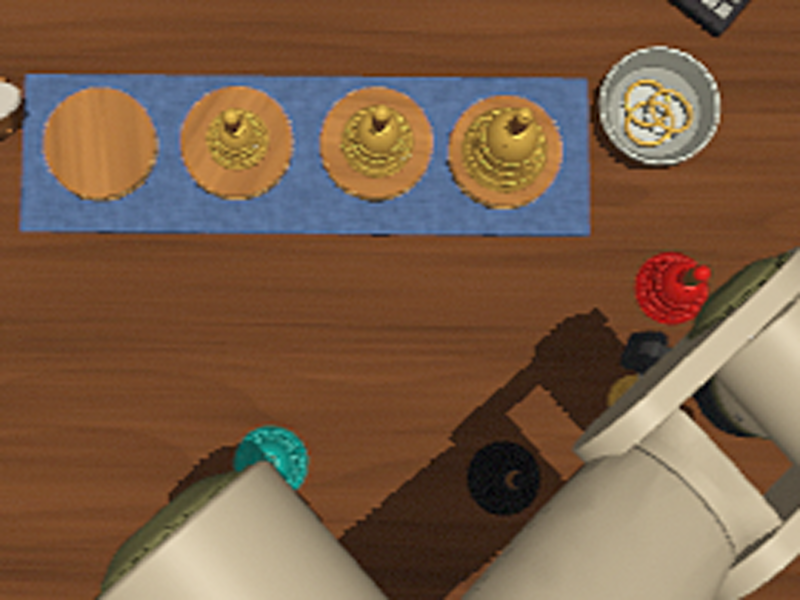

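Bell_c is centred on plinth_3 (377,143). Bell_a is the remaining brass bell, under the gripper.

>>> play_rows(targets="-0.001 0.001 0.03 0 0;-0.001 0.001 0.065 0 0;-0.001 0.001 0.1 0 0;-0.001 0.001 0.13 0 0;-0.001 0.001 0.15 0 0")

```text
time_s: 20.7
position: [0.3991, -0.2579, 0.0764]
tool_rot: [[-0.935, 0.355, -0.001], [0.355, 0.935, 0.002], [0.002, 0.001, -1.0]]
ft_force: [-0.1, -0.3, 0.9]
grip_width: 0.085
```

>>> play_rows(targets="0 0 0.015 0 0;0 0 0.03 0 0;0 0 0.035 0 0;0 0 0.036 0 0;0 0 0.036 0 0", force=60)

```text
time_s: 21.2
position: [0.3992, -0.2592, 0.0427]
tool_rot: [[-0.934, 0.356, 0.001], [0.356, 0.934, -0.0], [-0.001, -0.0, -1.0]]
ft_force: [-0.3, -0.7, 0.5]
grip_width: 0.0849
```

```bash
python3 go.py .398 -.2597 .042; python3 pic.py side s3 200 110 200 150
```

```text
t 21.2 pos [ 0.3992 -0.2592  0.0427] shift [ 0.001  -0.0009  0.0007] len 0.002 w 0.0849 zaxis [ 0.001 -0.    -1.   ]
```

View pics/s3.png

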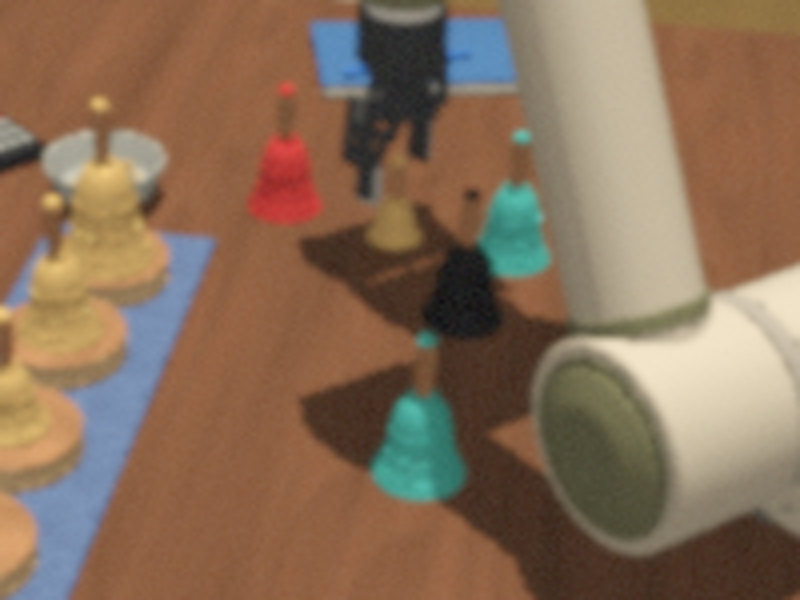

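The jaws straddle bell_a's handle at (397,170), clear of the red bell and the turquoise one. I close and lift.

>>> play_rows(targets="0 0 0 0 0.4;0 0 0 0 0.7;0 0 0 0 1;0 0 0 0 1;0 0 0 0 1")

```text
time_s: 21.75
position: [0.3987, -0.2594, 0.0424]
tool_rot: [[-0.934, 0.357, 0.0], [0.357, 0.934, -0.0], [-0.0, -0.0, -1.0]]
ft_force: [-0.7, -0.4, 2.4]
grip_width: 0.0133
```

>>> play_rows(targets="0 0 0 0 1;0 0 0 0 1;0 0 0 0 1;0 0 0 0 1;0 0 0 0 1")

```text
time_s: 22.25
position: [0.3988, -0.2594, 0.0424]
tool_rot: [[-0.934, 0.357, 0.0], [0.357, 0.934, -0.0], [-0.0, -0.0, -1.0]]
ft_force: [-0.0, -1.0, 2.2]
grip_width: 0.0131
```

>>> play_rows(targets="0 0 -0.01 0 1;0 0 -0.035 0 1;0 0 -0.07 0 1;0 0 -0.105 0 1;0 0 -0.14 0 1")

```text
time_s: 22.75
position: [0.3984, -0.2589, 0.1842]
tool_rot: [[-0.934, 0.357, -0.0], [0.357, 0.934, 0.0], [0.0, 0.0, -1.0]]
ft_force: [-0.1, -0.1, -1.4]
grip_width: 0.013
```

>>> play_rows(targets="0 0 -0.02 0 1;0 0 -0.03 0 1;0 0 -0.03 0 1")

```text
time_s: 23.05
position: [0.3988, -0.2594, 0.2132]
tool_rot: [[-0.934, 0.357, 0.001], [0.357, 0.934, -0.001], [-0.002, -0.001, -1.0]]
ft_force: [0.1, 0.3, -2.1]
grip_width: 0.0132
```

```bash
python3 go.py .48 .05 .215
```

```text
t 23.05 pos [ 0.3988 -0.2594  0.2132] shift [ 0.0345  0.318  -0.0021] len 0.32 w 0.0132 zaxis [ 0.001 -0.001 -1.   ]
```

>>> play_rows(targets="0.002 0.016 0 0 1;0.005 0.044 0 0 1;0.009 0.08 0 0 1;0.013 0.12 0 0 1;0.017 0.16 0 0 1")

```text
time_s: 23.55
position: [0.4394, -0.1013, 0.211]
tool_rot: [[-0.934, 0.357, -0.003], [0.357, 0.934, 0.002], [0.003, 0.001, -1.0]]
ft_force: [0.1, -0.3, -1.3]
grip_width: 0.0132
```

>>> play_rows(targets="0.004 0.04 0 0 1;0.009 0.08 0 0 1;0.013 0.12 0 0 1;0.017 0.15 0 0 1;0.018 0.158 0 0 1")

```text
time_s: 24.05
position: [0.4787, 0.0535, 0.2109]
tool_rot: [[-0.935, 0.353, -0.003], [0.353, 0.935, 0.001], [0.003, -0.0, -1.0]]
ft_force: [-0.5, -0.3, -1.5]
grip_width: 0.0137
```

```bash
python3 go.py .626 .237 .215
```

```text
t 24.05 pos [0.4787 0.0535 0.2109] shift [-0.0729  0.2237 -0.0043] len 0.235 w 0.0137 zaxis [-0.003  0.001 -1.   ]
```

>>> play_rows(targets="-0.008 0.023 0 0 1;-0.021 0.063 0 0 1;-0.034 0.103 0 0 1;-0.047 0.143 0 0 1;-0.06 0.183 0 0 1")

```text
time_s: 24.55
position: [0.6011, 0.201, 0.2109]
tool_rot: [[-0.934, 0.357, -0.003], [0.357, 0.934, -0.001], [0.002, -0.001, -1.0]]
ft_force: [0.7, -0.1, -2.0]
grip_width: 0.0134
```

>>> play_rows(targets="-0.009 0.028 0 0 1;-0.013 0.039 0 0 1;-0.013 0.041 0 0 1;-0.013 0.041 0 0 1")

```text
time_s: 24.95
position: [0.627, 0.2331, 0.2112]
tool_rot: [[-0.934, 0.357, -0.002], [0.357, 0.934, -0.001], [0.002, -0.001, -1.0]]
ft_force: [0.2, -0.7, -1.1]
grip_width: 0.0133
```

```bash
python3 go.py .626 .237 .074
```

```text
t 24.95 pos [0.627  0.2331 0.2112] shift [0.0021 0.0034 0.1372] len 0.137 w 0.0133 zaxis [-0.002 -0.001 -1.   ]
```

>>> play_rows(targets="0.002 0.003 0.03 0 1;0.002 0.003 0.065 0 1;0.002 0.003 0.1 0 1;0.002 0.003 0.125 0 1;0.002 0.003 0.136 0 1")

```text
time_s: 25.45
position: [0.6252, 0.2357, 0.0739]
tool_rot: [[-0.934, 0.358, -0.005], [0.358, 0.934, -0.001], [0.004, -0.003, -1.0]]
ft_force: [0.8, 0.4, -0.8]
grip_width: 0.0133
```

>>> play_rows(targets="0 0 0 0 1;0 0 0.001 0 1;0 0 0.002 0 1;0 0 0.002 0 1")

```text
time_s: 25.85
position: [0.6271, 0.237, 0.0754]
tool_rot: [[-0.934, 0.357, 0.002], [0.357, 0.934, 0.0], [-0.002, 0.001, -1.0]]
ft_force: [-1.3, 0.2, -0.3]
grip_width: 0.0133
```

```bash
python3 go.py .626 .237 .0675;python3 pic.py side s4 80 140 260 195
```

```text
t 25.85 pos [0.6271 0.237  0.0754] shift [ 0.0011 -0.0004  0.0079] len 0.008 w 0.0133 zaxis [ 0.002  0.    -1.   ]
```

View pics/s4.png

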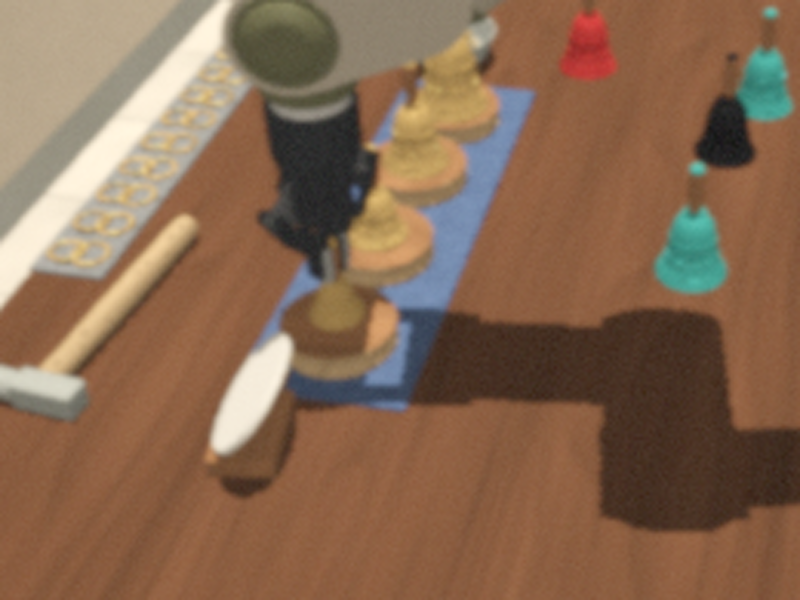

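>>> play_rows(targets="0 0 0.001 0 1;0 0 0.002 0 1;0 0 0.003 0 1;0 0 0.004 0 1;0 0 0.004 0 1")

```text
time_s: 26.4
position: [0.6267, 0.2369, 0.0701]
tool_rot: [[-0.934, 0.357, -0.0], [0.357, 0.934, -0.0], [0.0, -0.0, -1.0]]
ft_force: [-1.4, 0.1, -1.2]
grip_width: 0.0131
```

>>> play_rows(targets="0 0 0.001 0 1;0 0 0.002 0 1;0 0 0.003 0 1;0 0 0.003 0 1;0 0 0.003 0 1")

```text
time_s: 26.9
position: [0.6268, 0.2369, 0.0675]
tool_rot: [[-0.934, 0.357, 0.0], [0.357, 0.934, -0.0], [-0.0, 0.0, -1.0]]
ft_force: [-1.7, -0.3, 0.7]
grip_width: 0.0132
```

>>> play_rows(targets="0 0 0.001 0 1;0 0 0.001 0 1;0 0 0.001 0 1")

```text
time_s: 27.2
position: [0.6269, 0.2369, 0.0674]
tool_rot: [[-0.934, 0.357, 0.001], [0.357, 0.934, -0.0], [-0.001, 0.0, -1.0]]
ft_force: [-2.7, -1.1, 6.8]
grip_width: 0.0131
```

Contact. I release, rise and retreat back toward the start.

>>> play_rows(targets="0 0 0 0 0.7;0 0 0 0 0.4;0 0 0 0 0;0 0 0 0 0;0 0 0 0 0")

```text
time_s: 27.7
position: [0.6268, 0.237, 0.0662]
tool_rot: [[-0.934, 0.357, -0.0], [0.357, 0.934, -0.0], [0.0, -0.0, -1.0]]
ft_force: [0.2, 0.4, -0.5]
grip_width: 0.0815
```

>>> play_rows(targets="0 0 0 0 0;0 0 -0.02 0 0;0 0 -0.06 0 0;0 0 -0.1 0 0;0 0 -0.145 0 0")

```text
time_s: 28.2
position: [0.6263, 0.2369, 0.2123]
tool_rot: [[-0.934, 0.357, -0.002], [0.357, 0.934, -0.0], [0.001, -0.001, -1.0]]
ft_force: [0.2, 0.7, -0.1]
grip_width: 0.0855
```

>>> play_rows(targets="0 0 -0.02 0 0;0.03 0 -0.02 0 0;0.07 0 -0.02 0 0;0.11 0 -0.02 0 0;0.15 0 -0.02 0 0")

```text
time_s: 28.7
position: [0.4851, 0.2907, 0.2313]
tool_rot: [[-0.934, 0.357, 0.0], [0.357, 0.934, 0.0], [-0.0, 0.0, -1.0]]
ft_force: [0.2, 0.3, 0.1]
grip_width: 0.0857
```

>>> play_rows(targets="0.04 0.02 0 0 0;0.08 0.04 0 0 0;0.12 0.06 0 0 0;0.15 0.08 0 0 0;0.15 0.08 0 0 0")

```text
time_s: 29.2
position: [0.3723, 0.4214, 0.2315]
tool_rot: [[-0.936, 0.352, -0.0], [0.352, 0.936, 0.001], [0.001, 0.001, -1.0]]
ft_force: [0.1, -0.3, -0.6]
grip_width: 0.0855
```

```bash
python3 pic.py top t5 100 90 300 225;python3 pic.py side s5 80 110 260 195; python3 - <<'E'
from h import *
d=pickle.load(open("top_n.pkl","rb"));hsv=cv2.cvtColor(d["pixels"],cv2.COLOR_RGB2HSV);W=cloud(d)
for k,x,y,R,H in(("a",.626,.237,.024,.08),("b",.629,.1108,.029,.1),("c",.631,-.0178,.034,.12),("d",.6255,-.1375,.04,.145)):
    X=W[np.hypot(W[...,0]-x,W[...,1]-y)<.05]
    t=X[X[:,2]>X[:,2].max()-.012];s=X[(X[:,2]>.031)&(X[:,2]<.06)]
    c,r=cv2.minEnclosingCircle(s[:,:2].astype(np.float32))
    print(k,"plinth",x,y,"skirt",np.round(c,3),round(r,3),"top",np.round(t.mean(0),3),"expect z",.025+H)
for n,u,v in(("sign",.648,.365),("dish",.668,-.277)):
    X=W[(np.hypot(W[...,0]-u,W[...,1]-v)<.065)&(W[...,2]>.008)];print(n,np.round(cv2.minEnclosingCircle(X[:,:2].astype(np.float32)),3) if 0 else cv2.minEnclosingCircle(X[:,:2].astype(np.float32)))
E
```

```text
a plinth 0.626 0.237 skirt [0.629 0.236] 0.046 top [0.625 0.236 0.102] expect z 0.10500000000000001
b plinth 0.629 0.1108 skirt [0.626 0.11 ] 0.042 top [0.631 0.109 0.123] expect z 0.125
c plinth 0.631 -0.0178 skirt [ 0.624 -0.021] 0.043 top [ 0.631 -0.02   0.142] expect z 0.145
d plinth 0.6255 -0.1375 skirt [ 0.624 -0.139] 0.048 top [ 0.625 -0.136  0.166] expect z 0.16999999999999998
sign ((0.6439401507377625, 0.36255112290382385), 0.06159191578626633)
dish ((0.6677588820457458, -0.27760007977485657), 0.05517495051026344)
```

View pics/t5.png

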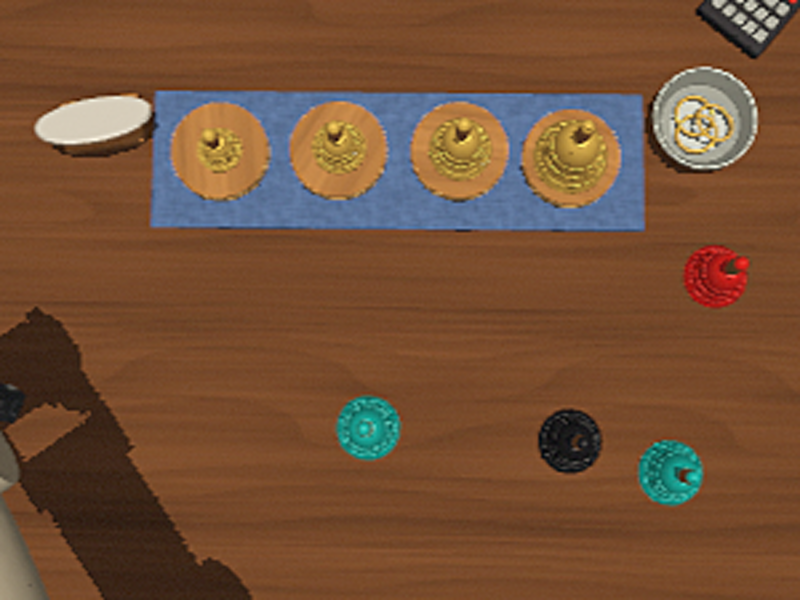

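View pics/s5.png

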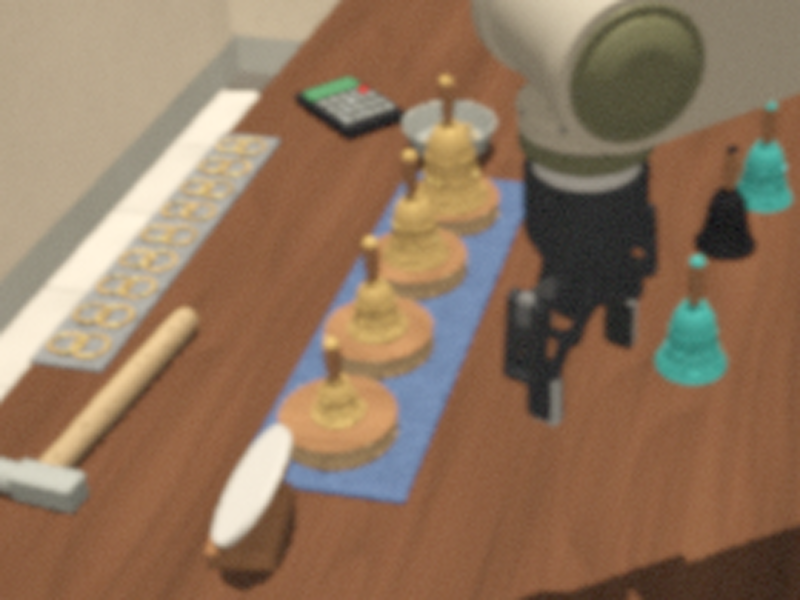

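All four bells stand upright and centred, in order from the sign to the dish. The sign is at (94,122) and the dish at (705,119) in the crop, both where they were at the start. I let the arm settle and hand in.

>>> play_rows(targets="0 0 0 0 0;0 0 0 0 0;0 0 0 0 0;0 0 0 0 0;0 0 0 0 0")

```text
time_s: 29.8
position: [0.3753, 0.4185, 0.2313]
tool_rot: [[-0.934, 0.357, -0.0], [0.357, 0.934, -0.0], [0.0, -0.0, -1.0]]
ft_force: [0.5, 0.5, -0.2]
grip_width: 0.0854
```

```bash
python3 -c "
from rig import env
print(env.close_job())"
```

```text
the job is handed in; nothing more can be done
None
```

I set all four brass bells out in order of size, bell_a on plinth_1 next to the price sign through to bell_d on plinth_4 beside the dish. I gripped each one by its handle, lowered it slowly until the wrist force showed contact, and only then let go. The job was handed in at 29.8 s, well inside the 102 s limit.

**Last checks:** In the final top and side pictures every bell stands upright, with its handle top within about 3 mm of its plinth's centre. The sign, the dish and the black, red and turquoise look-alikes are where they started, and the arm is clear of everything.

**Disagreements:**
- **Skirt centres:** the rough skirt fit from the final depth data was up to 7 mm off centre, worst for bell_c. Its circles came out too large, so plinth-edge pixels had got in. I relied on the pictures and handle tops instead.
- **Price sign:** its depth-fit centre read about 5 mm different from the start, but its position in the top picture had not changed.

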